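# Roll a chest's bracket foot onto its patched wing and weight it

## Robot

A 6-joint arm with a two-finger parallel gripper is mounted at the origin on the work surface. World frame = base frame: x ahead of the robot, y to its left, z up, the work surface at z = 0. Lengths are in m, angles in rad, forces in N, time in s.
With the tool pointing down it reaches from about 0.25 to 0.775 m from the base axis. Payload 8.9 kg.
Tool frame: the origin (TCP) lies midway between the tips of the shut fingers; the grasp point (between the pads) lies 19 mm behind it; z points along the fingers, y is the line along which they close (so a half turn about z gives the same grasp; the last joint's range is limited). The gripper opens to 85 mm and grips with 20 to 120 N. Pads are 22 mm wide; open, the fingers measure 114 mm over their backs; the gripper's body (76 mm by 85 mm) begins 54 mm behind the grasp point. The pads swing forward as they close: fully open they stand 13 mm farther back than shut.
Start: joints at [1.004, 0.291, -0.153, 1.127, 0, 1.431], TCP at [0.218, 0.478, 0.231] pointing down, gripper open.
Joint ranges: [-2.52, 2.52], [-0.91, 1.74], [-1.3, 1.37], [-1.96, 2.02], [-1.52, 1.47], [-3.14, 3.14]. Speed limits (rad/s): [2.22, 2.22, 2.79, 3.14, 3.14, 3.14].

## Interface

Orientations are given as a unit quaternion [x, y, z, w].
In Python, from bench import ctrl, vision gives the robot as it stands. The module is installed in compiled form; this text tells all that it offers.
- The arm moves only by the tool jog_arm, never from a script. Its argument "plan" is a list of rows, each a list of 7 numbers: the turn, a rotation vector about the tool's x, y, z in degrees, then the shift along the tool's x, y, z in mm, then the closure, from 0 (fully open) to 1 (shut). In form: [[ax, ay, az, x, y, z, claw], ...]. A call has 1 to 8 rows; each row is the pose to reach, as a shift and turn from the pose commanded when the call began, along the tool's axes at that moment; what a row does not reach only later rows make up. A row lasts 1/12 s, in which the tool goes at most 41.7 mm and 7.16 degrees, less where a joint would pass 70% of its speed; a pose out of reach is approached as far as the arm can. A call with a gripper value outside its range is refused whole. The fingers move at their own pace and stop on an object; "squeeze" is the grip in N (left out, the last holds). Time passes only in rows, so rows that repeat a pose let the fingers close. It gives the time, the measured TCP pose, the force, the opening and the grip force at its end, in the units of the state.
- ctrl.get_state(): the state, without advancing time (a new reading comes with each control period).
- vision.get_image(name): name is "scene" or "side" or "wrist"; returns a dict with "frame" (384x512x3 uint8, blue, green, red), "fx", "fy", "cx", "cy" (pixels), "rvec" (rotation vector, rad) and "tvec" (3), from world to camera coordinates, as OpenCV has them. Camera axes: x right, y down, z forward; pixel columns grow to the right and rows downward; lengths in m; the calibration is good to about 2 mm. The wrist camera is an equidistant fisheye: a pixel r from the principal point sees the ray r / f radians off the axis. A picture is of the moment at which its call begins. There is no depth.
- ctrl.job_done(): hands the job in; it is judged then, once.
The state is a dict: "time": time; "joint_pos": joint angles; "joint_velocities": joint speeds; "joint_torque": joint torques, N m; "eef_pos": TCP position; "orientation": TCP orientation; "ft_force": force on the tool from outside, world axes, zero at the start; "moment": the same for the moment, N m; "width": finger opening in m; "gripper_force": force on a finger pad.
Only numpy, scipy, OpenCV 4.12 (cv2) and the standard library are available. Lean on these libraries where they do the work, as an engineer would, in place of code of your own. Each camera call takes 0.05 s, during which the arm holds its last target. There are 200 camera calls.

## Task

A veneer patch has just been glued to the outside of the long upright wing of the bracket foot that stands on the plywood board: keeping its corner down on the board, roll the foot over that corner and lower it gently until the long wing lies flat on the board, patch side down, and the short wing stands up. Then take the knobbed iron weight out of the tray and set it down, without dropping it, upright on the lying wing, in the middle of the flat between the corner block and the scrolled end, so that it presses the patch. Leave everything else where it is.

Things in the scene. Friction and masses are not known exactly. Their poses are not given: they have to be found in the camera images.
- foot_block (a point): Dark wood bracket foot of a small chest, an L of two wings 58 mm wide (along x), 20 mm thick; 0.24 kg. Point: centre of the pale square glue block (28 x 28 mm, flush with both 58 mm edges) inside the corner; the outer corner edge is 34 mm away in -y and 34 mm in -z. Axes of all foot_ points: x along the corner edge, y along the short wing, z along the long wing; z is up at the start, y up at the end.
- foot_corner (a point): Middle of the foot's sharp outer corner edge, on the board at the start; the foot rolls about x, the long wing coming down on the -y side. From here the short wing (outer face z = 0) runs 110 mm in y, the long wing (outer face y = 0, veneer patch 40 x 46 mm on it) 155 mm in z. Full width up to 74 mm (short) and 116 mm (long), then one edge is scrolled away to half the width.
- foot_press (a point): Point on the inner face of the long wing right behind the patch, 83 mm from the outer corner, mid-width: where the centre of the weight's underside belongs. Axes as for foot_block (y is the normal of this face and points up at the end). The flat here runs from the glue block, 48 mm from the outer corner, to the start of the scroll at 116 mm.
- weight_mid (a point): Dark cast-iron pressing weight, about 0.5 kg, standing upright in the tray among other things: a round base 50 mm across and 31 mm high with a round knob 24 mm across from 36 mm to the top at 67 mm. The point is on its axis half-way up, 33.5 mm above its underside; z is its axis. It is the tallest thing in the tray.
- tray: Shallow open plywood tray, 230 x 300 x 52 mm high (x, y, z), walls and floor 7 mm thick, fixed; origin at the centre of its underside on the bench (z = 0).
- board: Plywood gluing board, 400 x 460 mm (x, y) and 12 mm thick, fixed; origin at the centre of its underside, so its top is 12 mm above the bench.
- bun: Turned dark wood bun foot in the tray, 52 mm across, 34 mm high; origin under its centre. Bystander.
- castor: Brass castor socket in the tray, 38 mm across, 32 mm high; origin under its centre. Bystander.
- caul: Pale wood block in the tray, 66 x 36 x 22 mm; origin under its centre. Bystander.
- gclamp: Small grey G-clamp lying in the tray, about 130 x 75 mm, 18 mm high; origin under its middle. Bystander.
- glue: White glue bottle standing on the far left corner of the board, 54 mm across, 155 mm high; origin under its centre. Bystander.
- chisel: Chisel lying across the far edge of the board, 250 mm long, 29 mm high; its x axis points along the blade, origin on the underside where the handle meets the blade. Bystander.
- brush: Glue brush lying across the near edge of the board, 190 mm long along its x axis, about 20 mm high; origin on its underside. Bystander.
- mate: A second bracket foot of the same make, without patch, standing right way up (corner edge vertical) on the bench to the left of the board, 58 mm high; origin under its outer corner. Bystander: not the one to roll.
Things that resemble listed ones, but are neither listed nor needed, are in the scene too. Leave any green or purple look-alike of the part that bears weight_mid alone.

How it is judged:
By the outcome, as a careful person would: the job done as asked, in the order asked, and still so for the second after the job is handed in, with the robot touching nothing.
It also fails if it takes over 58 s, if anything falls off the work surface, if the arm or the gripper's body presses on something with over 40 N, if the wrist force passes 120 N, or if a joint passes its speed limit or range.

## Working session

There is one attempt and no reset: what is moved stays moved. The work goes in short steps, Python scripts to look and compute and a tool call to move; the robot and the scene stay as the last step left them, time stands still between calls to the robot, and variables do not carry over. Pictures are saved under pics/ and viewed, at most 10 in all, crops included, and the job is handed in when it is done.

Besides the shell and the picture viewer there is one more tool, called after "Call:" as a command line: name --pt "numbers of a row" for each row, then --argument value for the rest. jog_arm: Moves the arm, as the interface text tells. Its arguments: {"type":"object","properties":{"plan":{"type":"array"},"squeeze":{"type":"number"}},"required":["plan"]}

```bash
mkdir -p pics
cat > h.py <<'E'
import numpy as np, cv2
from scipy.spatial.transform import Rotation as R
from bench import ctrl, vision
def ray(im,u,v):
    Rm=cv2.Rodrigues(np.array(im["rvec"],float))[0]; t=np.array(im["tvec"],float).ravel()
    d=Rm.T@np.array([(u-im["cx"])/im["fx"],(v-im["cy"])/im["fy"],1]); return -Rm.T@t,d
def onz(im,u,v,z):
    c,d=ray(im,u,v); return c+d*(z-c[2])/d[2]
def proj(im,P):
    return cv2.projectPoints(np.array(P,float).reshape(-1,1,3),np.array(im["rvec"],float),np.array(im["tvec"],float),np.array([[im["fx"],0,im["cx"]],[0,im["fy"],im["cy"]],[0,0,1.]]),None)[0].reshape(-1,2)
def tri(im1,p1,im2,p2):
    c1,d1=ray(im1,*p1);c2,d2=ray(im2,*p2)
    A=np.stack([d1,-d2],1);s=np.linalg.lstsq(A,c2-c1,rcond=None)[0]
    a=c1+d1*s[0];b=c2+d2*s[1];return (a+b)/2,np.linalg.norm(a-b)
E
python3 - <<'E'
from h import *
import pickle
ims={n:vision.get_image(n) for n in("scene","side","wrist")}
pickle.dump(ims,open("ims.pkl","wb"))
for n,i in ims.items():
    cv2.imwrite(f"pics/{n}0.png",cv2.resize(i["frame"],(800,600),interpolation=cv2.INTER_CUBIC)); print(n,i["fx"],i["cx"],i["cy"],ray(i,i["cx"],i["cy"]))
print(ctrl.get_state())
E
```

```text
scene 378.2871794129751 252.8645749430307 187.05556380016216 (array([1.00970769, 0.67449644, 1.02993709]), array([-0.34221007, -0.55463502, -0.75846705]))
side 349.63433371867063 258.8987782403317 191.52719936323894 (array([ 0.42491847, -0.77354205,  0.74851443]), array([ 0.15559379,  0.75834426, -0.63301228]))
wrist 297.3186396354542 259.2336449729603 191.55370376043598 (array([0.14836052, 0.50954834, 0.3739086 ]), array([ 0.27190446, -0.12453566, -0.95423207]))
{'time': 0.15, 'joint_pos': array([ 1.00367411e+00,  2.91171057e-01, -1.53913880e-01,  1.12670522e+00,
        3.46659871e-05,  1.43148085e+00]), 'joint_velocities': array([-0.00056112, -0.00125615,  0.00122692,  0.0017704 ,  0.00056547,
        0.00059373]), 'joint_torque': array([ 2.29363228e-03, -5.37371314e+01,  3.31521177e+01,  1.14280335e-02,
       -1.16908163e-04, -1.89522672e-05]), 'eef_pos': array([0.21763236, 0.47741994, 0.23086833]), 'orientation': array([ 2.12275899e-01,  9.77209648e-01, -4.60242729e-04, -1.88156007e-04]), 'ft_force': array([0.3668594 , 0.09945759, 0.05356421]), 'moment': array([0.00817827, 0.03922758, 0.04456836]), 'gripper_force': 0.0, 'width': 0.08532870884860397}
```

View pics/scene0.png

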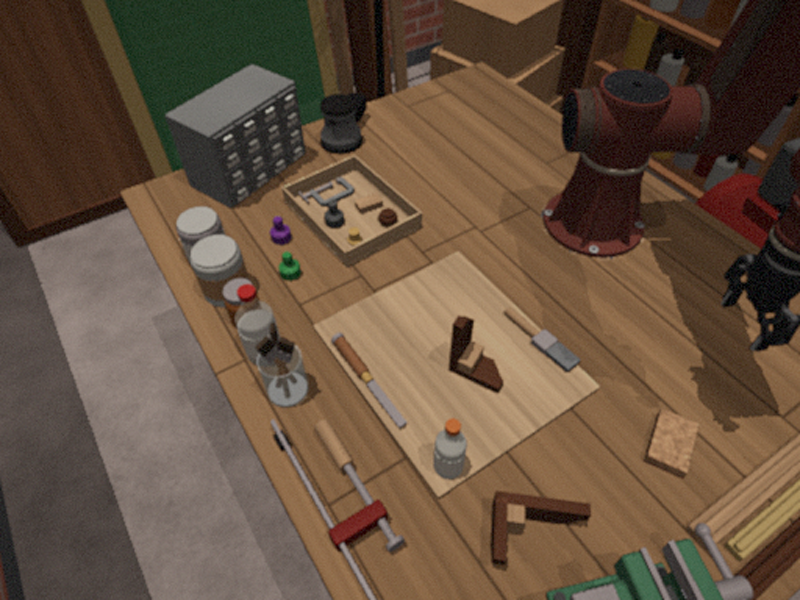

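View pics/side0.png

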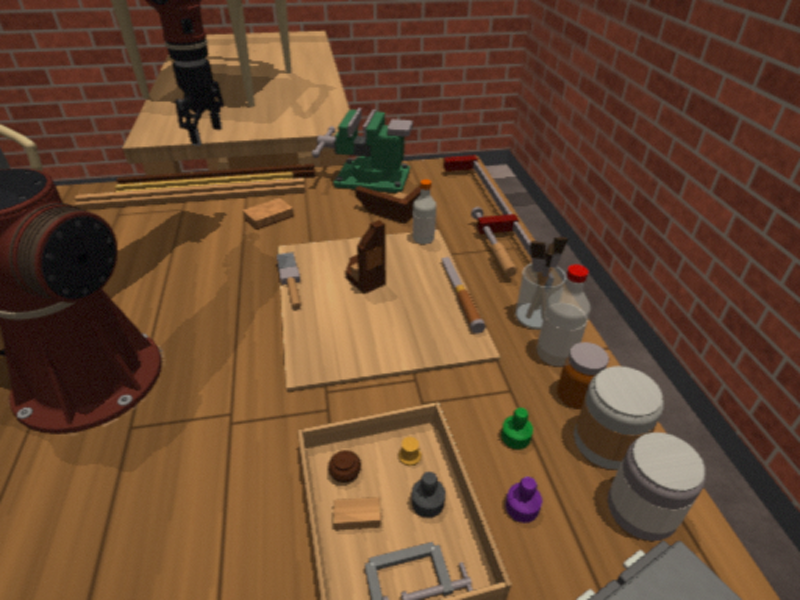

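Scene view: the foot stands on the board with the long wing up (about 462,345 in the 800-px picture). The iron weight is in the tray (334,215 in scene; 429,495 in side). Next I'll enlarge both.

Run:
```python
from h import *
import pickle
ims=pickle.load(open("ims.pkl","rb"))
def tile(n,x0,y0):
    c=ims[n]["frame"][y0:y0+50,x0:x0+66]; c=np.clip(c.astype(float)*1.8,0,255).astype(np.uint8)
    c=cv2.resize(c,None,fx=6,fy=6,interpolation=cv2.INTER_NEAREST)
    for k in range(0,66,10):
        cv2.putText(c,str(x0+k),(k*6,8),0,.3,(255,255,0)); cv2.line(c,(k*6,10),(k*6,16),(255,255,0))
    for k in range(0,50,10):
        cv2.putText(c,str(y0+k),(0,k*6+3),0,.3,(0,255,255)); cv2.line(c,(18,k*6),(24,k*6),(0,255,255))
    return c
a=np.vstack([np.hstack([tile("scene",272,202),tile("side",205,138)]),np.hstack([tile("scene",182,112),tile("side",242,290)])])
cv2.imwrite("pics/crop1.png",a)
```

```text
(no output)
```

View pics/crop1.png

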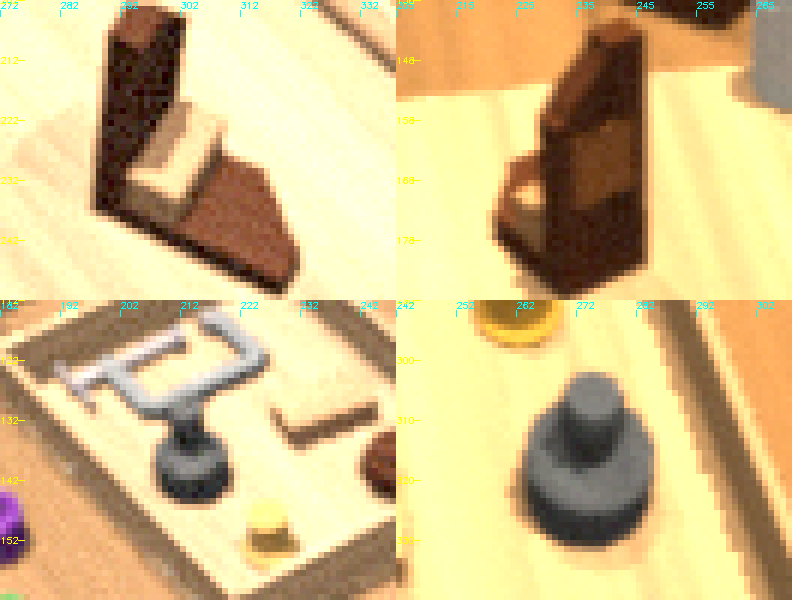

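Foot corner edge ends appear at side (233.2,187.5) and (247,181.7), and the far one at scene (287.7,236.7). Weight knob top is at scene (213.3,130.3) and side (275.3,303.8).

Run:
```python
from h import *
import pickle
ims=pickle.load(open("ims.pkl","rb")); S,D=ims["scene"],ims["side"]
for im,p in((D,(233.2,187.5)),(D,(247,181.7)),(S,(287.7,236.7)),(S,(318.3,250.7))): print(p,onz(im,*p,.012))
print(tri(S,(290.3,204.5),D,(245.7,142.7)))
print("w",tri(S,(213.3,130.3),D,(275.3,303.8)),onz(S,213.3,130.3,.074),onz(D,275.3,303.8,.074))
# tray corners, side: board corners
for p in((301,430),(437,406),(505,590)): print("tray top",onz(D,p[0]/1.5625,p[1]/1.5625,.052))
for p in((460,253),(595,383),(445,492),(315,327)): print("board",onz(S,p[0]/1.5625,p[1]/1.5625,.012))
print("caul",onz(D,357/1.5625,511/1.5625,.02),"castor",onz(D,410/1.5625,450/1.5625,.02),"bun",onz(D,345/1.5625,466/1.5625,.02))
```

```text
(233.2, 187.5) [0.52473109 0.14493038 0.012     ]
(247, 181.7) [0.57576521 0.16841501 0.012     ]
(287.7, 236.7) [0.57011514 0.16653594 0.012     ]
(318.3, 250.7) [0.52127427 0.25970727 0.012     ]
(array([0.57040422, 0.16200094, 0.17270549]), np.float64(0.0030955384297067074))
w (array([ 0.55113994, -0.35150669,  0.07250699]), np.float64(0.002918857638373056)) [ 0.55046428 -0.34945567  0.074     ] [ 0.55219902 -0.35302129  0.074     ]
tray top [ 0.37669539 -0.22603792  0.052     ]
tray top [ 0.59596409 -0.21769877  0.052     ]
tray top [ 0.61028599 -0.51193679  0.052     ]
board [ 0.35304504 -0.08892784  0.012     ]
board [0.34589012 0.35024468 0.012     ]
board [0.72669861 0.36806213 0.012     ]
board [ 0.74894556 -0.08174797  0.012     ]
caul [ 0.44632426 -0.35769271  0.02      ] castor [ 0.5411061 -0.2705615  0.02     ] bun [ 0.43744322 -0.28091665  0.02      ]
```

```bash
cat > pts.py <<'E'
from h import *
import pickle
from scipy.optimize import least_squares
ims=pickle.load(open("ims.pkl","rb")); S,D=ims["scene"],ims["side"]
obs=[(D,(-29,0,0),(233.2,187.5)),(D,(29,0,0),(247,181.7)),(S,(29,0,0),(287.7,236.7)),(S,(29,110,0),(318.3,250.9)),
(D,(29,0,155),(245.7,142.5)),(D,(-29,0,116),(230.7,158.3)),(S,(29,0,155),(290.3,204.3)),(S,(29,20,155),(302.3,206.8)),(D,(0,0,155),(238.7,143.8))]
def W(q,p): return np.array([q[0],q[1],.012])+R.from_euler("z",q[2]).apply(np.array(p)/1000)
f=lambda q:np.concatenate([proj(i,W(q,p))[0]-u for i,p,u in obs])
r=least_squares(f,[.549,.156,.45],loss="soft_l1")
q=r.x; print(q,np.degrees(q[2])); print(r.fun.reshape(-1,2).round(1))
E
python3 pts.py
```

```text
[0.54654485 0.15331851 0.49390633] 28.298748195536223
[[-0.9  1.1]
 [-1.   0.3]
 [-0.4  0.4]
 [ 1.2  0.6]
 [-0.2  0.7]
 [ 0.3  1.6]
 [-0.   3. ]
 [-5.7  3.2]
 [-0.6  2.4]]
```

```bash
sed -i 's/(S,(29,0,155),(290.3,204.3)),(S,(29,20,155),(302.3,206.8))/(S,(0,20,155),(302.7,205.3))/' pts.py; python3 pts.py
python3 - <<'E'
from pts import *
def draw(n,x0,y0):
    im=ims[n]; k=10; c=np.clip(im["frame"][y0:y0+60,x0:x0+40].astype(float)*1.8,0,255).astype(np.uint8)
    c=cv2.resize(c,None,fx=k,fy=k,interpolation=cv2.INTER_NEAREST)
    def L(pp,col):
        z=((proj(im,[W(q,p) for p in pp])-[x0,y0]+.5)*k).astype(int); cv2.polylines(c,[z.reshape(-1,1,2)],True,col,1)
    L([(-29,0,0),(29,0,0),(29,0,155),(0,0,155),(-29,0,116)],(0,255,0))
    L([(-29,20,20),(29,20,20),(29,20,155),(0,20,155),(-29,20,116)],(255,255,0))
    L([(-29,0,20),(29,0,20),(29,110,20),(0,110,20),(-29,74,20)],(0,0,255))
    L([(-29+9,0,60),(20,0,60),(20,0,106),(-20,0,106)],(255,0,255))
    return c
cv2.imwrite("pics/fit.png",np.hstack([draw("scene",283,199),draw("side",217,136)]))
E
```

```text
[0.54795686 0.15778119 0.45596818] 26.125052049352284
[[-0.8  0.1]
 [-0.6 -0.3]
 [-0.2  1.5]
 [ 0.9  2.7]
 [ 0.2  0.1]
 [ 0.4  0.6]
 [-1.4 -0.9]
 [-0.3  1.6]]
[0.54795686 0.15778119 0.45596818] 26.125052049352284
[[-0.8  0.1]
 [-0.6 -0.3]
 [-0.2  1.5]
 [ 0.9  2.7]
 [ 0.2  0.1]
 [ 0.4  0.6]
 [-1.4 -0.9]
 [-0.3  1.6]]
```

View pics/fit.png

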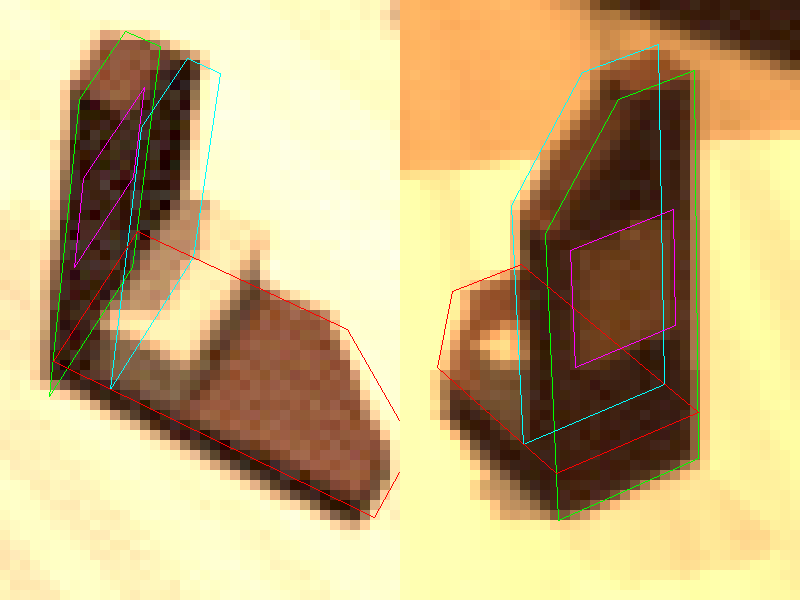

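The overlay fits the foot to about 1 px: corner near (0.548, 0.157), yaw about 26°. I'll grip the glue block across its flush 58 mm edges with the tool at 45°, then roll about tool y from -45° to +45°. First comes the standoff.

```bash
cat >> h.py <<'E'
def fproj(im,P):
    K=np.array([[im["fx"],0,im["cx"]],[0,im["fy"],im["cy"]],[0,0,1.]])
    return cv2.fisheye.projectPoints(np.array(P,float).reshape(-1,1,3),np.array(im["rvec"],float).reshape(3,1),np.array(im["tvec"],float).reshape(3,1),K,np.zeros(4))[0].reshape(-1,2)
def footR(yaw,roll=0): return R.from_euler("z",yaw)*R.from_euler("x",roll)
def toolrot(yaw,tilt):  # tilt deg about tool y; -45: pointing -y,-z ; 0 down
    return R.from_euler("z",yaw)*R.from_matrix(np.array([[0,1,0],[1,0,0],[0,0,-1.]]).T)*R.from_euler("y",tilt,degrees=True)
def move(P,Rt):
    s=ctrl.get_state(); R0=R.from_quat(s["orientation"]); 
    print("turn",np.degrees((R0.inv()*Rt).as_rotvec()).round(2),"shift",(R0.inv().apply(np.array(P)-s["eef_pos"])*1000).round(1))
E
cat > foot.py <<'E'
from h import *
C=np.array([.548,.157,.012]); yaw=np.radians(26)
def Wf(p,roll=0): return C+footR(yaw,roll).apply(np.array(p)/1000)
E
python3 - <<'E'
from foot import *
Rt=toolrot(yaw,-45); print(Rt.as_matrix().round(2), Wf((0,34,34)))
move(Wf((0,34,34))-.09*Rt.apply([0,0,1]),Rt)
E
```

```text
[[-0.31  0.9   0.31]
 [ 0.64  0.44 -0.64]
 [-0.71 -0.   -0.71]] [0.53309538 0.187559   0.046     ]
turn [ 15.44 -43.16  37.43] shift [-358.2  -92.3  121.3]
```

Call:
jog_arm --pt "8 -21 18 -179 -46 60 0" --pt "8 -21 18 -179 -46 60 0" --pt "8 -21 18 -179 -46 60 0" --pt "8 -21 18 -179 -46 60 0" --pt "15.4 -43.2 37.4 -358 -92 121 0" --pt "15.4 -43.2 37.4 -358 -92 121 0" --pt "15.4 -43.2 37.4 -358 -92 121 0" --pt "15.4 -43.2 37.4 -358 -92 121 0" --squeeze 60

```text
time: 0.82
eef_pos: [0.4654, 0.2778, 0.1275]
orientation: [0.483, 0.792, -0.197, 0.317]
ft_force: [0.3, 1.1, 0.2]
width: 0.0854
gripper_force: 0.0
```

Run:
```python
from foot import *
Rt=toolrot(yaw,-45)
move(Wf((0,34,34))-.09*Rt.apply([0,0,1]),Rt); s=ctrl.get_state(); print(s["eef_pos"],s["joint_pos"])
```

```text
turn [ 0.58 -1.14  0.99] shift [-22.   20.5  45.8]
[0.46535246 0.2778416  0.12746885] [ 0.79846126  0.66202416 -0.10645205  1.10453781 -0.71468748  2.00768357]
```

Call:
jog_arm --pt "0.5 -1.1 1 -22 20 46 0" --pt "0.5 -1.1 1 -22 20 46 0" --pt "0.5 -1.1 1 -22 20 46 0" --pt "0.5 -1.1 1 -22 20 46 0"

```text
time: 1.15
eef_pos: [0.5036, 0.2446, 0.1088]
orientation: [0.489, 0.785, -0.203, 0.322]
ft_force: [0.6, 0.1, -0.0]
width: 0.0855
gripper_force: 0.0
```

Run:
```python
from foot import *
import pickle
Rt=toolrot(yaw,-45)
move(Wf((0,34,34))-.09*Rt.apply([0,0,1]),Rt)
im=vision.get_image("wrist"); pickle.dump(im,open("w1.pkl","wb"))
c=np.clip(im["frame"].astype(float)*1.5,0,255).astype(np.uint8); k=1.5625
c=cv2.resize(c,(800,600),interpolation=cv2.INTER_CUBIC)
for pp,col in (([(-29,0,0),(29,0,0),(29,0,155),(0,0,155),(-29,0,116)],(0,255,0)),([(-29,20,20),(29,20,20),(29,20,155),(0,20,155),(-29,20,116)],(255,255,0)),([(-29,20,20),(29,20,20),(29,110,20),(0,110,20),(-29,74,20)],(0,0,255)),([(-29,48,48),(29,48,48),(29,20,48),(-29,20,48)],(255,0,255))):
    z=((fproj(im,[Wf(p) for p in pp])+.5)*k).astype(int); cv2.polylines(c,[z.reshape(-1,1,2)],True,col,1)
cv2.imwrite("pics/w1.png",c)
```

```text
turn [-0.06 -0.27  0.18] shift [-1.   1.5 -0.2]
```

View pics/w1.png

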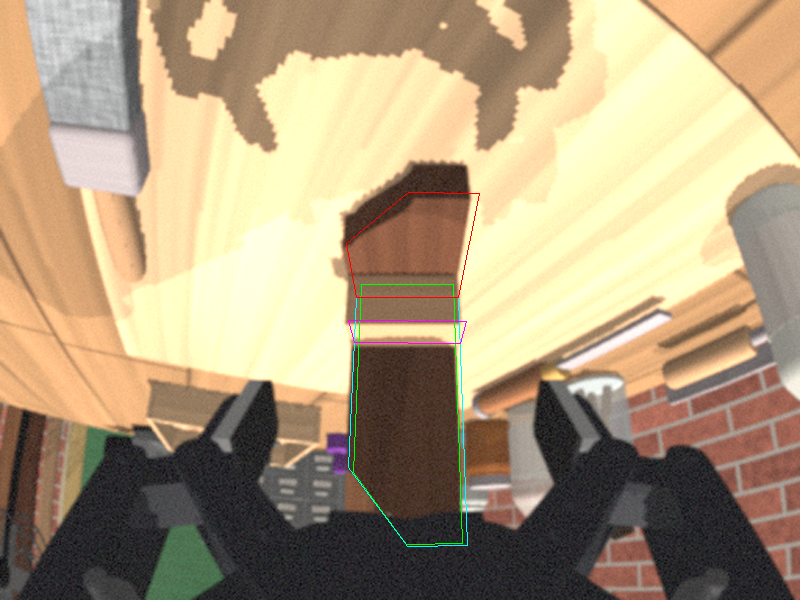

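The wrist view shows the foot between the fingers, block top edge at row 322, columns 346–457. The model is off by about 3 mm, so I'll refit with these pixels.

```bash
cat > pts2.py <<'E'
from pts import *
w=pickle.load(open("w1.pkl","rb"))
ow=[((29,48,48),(457.5,322)),((-29,48,48),(346.5,322)),((29,20,48),(455,345)),((-29,20,48),(351,345)),((29,48,20),(457,275)),((-29,48,20),(347,275)),((29,110,0),(466,163)),((0,110,0),(412,163)),((0,110,20),(411,197)),((-29,74,20),(345,243)),((29,110,20),(468,192))]
def W(q,p): return np.array([q[0],q[1],.012+q[3]])+R.from_euler("z",q[2]).apply(np.array(p)/1000)
def fw(q): return np.concatenate([(fproj(w,W(q,p))[0]+.5-np.array(u)/1.5625) for p,u in ow])
f=lambda q:np.concatenate([proj(i,W(q,p))[0]-u for i,p,u in obs])
for name,g in (("wrist",lambda q:np.r_[fw(q),q[3]*500]),("both",lambda q:np.r_[fw(q)*.7,f(q),q[3]*500])):
    r=least_squares(g,[.549,.156,.45,0],loss="soft_l1"); q=r.x; print(name,q.round(4),np.degrees(q[2]),np.abs(r.fun).max()); print(fw(q).reshape(-1,2).round(1).tolist())
E
python3 pts2.py
```

```text
[0.54795686 0.15778119 0.45596818] 26.125052049352284
[[-0.8  0.1]
 [-0.6 -0.3]
 [-0.2  1.5]
 [ 0.9  2.7]
 [ 0.2  0.1]
 [ 0.4  0.6]
 [-1.4 -0.9]
 [-0.3  1.6]]
wrist [ 0.5475  0.152   0.4496 -0.0014] 25.759609486818338 5.336435744892981
[[2.1, 0.2], [-1.1, -0.2], [0.0, -0.8], [-0.4, -1.2], [0.6, -0.5], [0.8, -0.8], [2.0, 0.7], [-5.3, -0.1], [-4.9, -0.1], [-1.3, 1.8], [3.1, 3.8]]
both [5.467e-01 1.544e-01 4.529e-01 3.000e-04] 25.948398695380174 3.7168306458922413
[[2.9, 0.7], [-1.3, 0.4], [0.8, -0.1], [-0.4, -0.4], [1.3, -0.3], [0.6, -0.6], [2.6, -0.2], [-5.3, -0.9], [-4.8, -0.7], [-1.7, 1.8], [3.9, 3.2]]
```

```bash
sed -i 's/C=.*yaw/C=np.array([.547,.1537,.012]); yaw/' foot.py
python3 - <<'E'
from foot import *
Rt=toolrot(yaw,-45)
move(Wf((0,34,34))+.025*Rt.apply([0,0,1]),Rt)
E
```

```text
turn [ 0.03 -0.29  0.19] shift [ -3.5  -1.1 117.6]
```

Call:
jog_arm --pt "0 -0.3 0.2 -3.5 -1 25 0" --pt "0 -0.3 0.2 -3.5 -1 50 0" --pt "0 -0.3 0.2 -3.5 -1 75 0" --pt "0 -0.3 0.2 -3.5 -1 95 0" --pt "0 -0.3 0.2 -3.5 -1 110 0" --pt "0 -0.3 0.2 -3.5 -1 117 0" --pt "0 -0.3 0.2 -3.5 -1 117 0" --pt "0 -0.3 0.2 -3.5 -1 117 0.15" --squeeze 50

```text
time: 1.87
eef_pos: [0.5401, 0.1697, 0.0295]
orientation: [0.489, 0.784, -0.202, 0.325]
ft_force: [-0.8, -1.0, -0.1]
width: 0.0755
gripper_force: 0.0
```

Run:
```python
from foot import *
import pickle
Rt=toolrot(yaw,-45)
move(Wf((0,34,34))+.025*Rt.apply([0,0,1]),Rt)
im=vision.get_image("wrist")
c=np.clip(im["frame"].astype(float)*1.5,0,255).astype(np.uint8)
cv2.imwrite("pics/w2.png",cv2.resize(c[60:,80:432],None,fx=1.5,fy=1.5,interpolation=cv2.INTER_CUBIC))
```

```text
turn [ 0.12  0.01 -0.02] shift [ 0.1 -0.8  1.6]
```

View pics/w2.png

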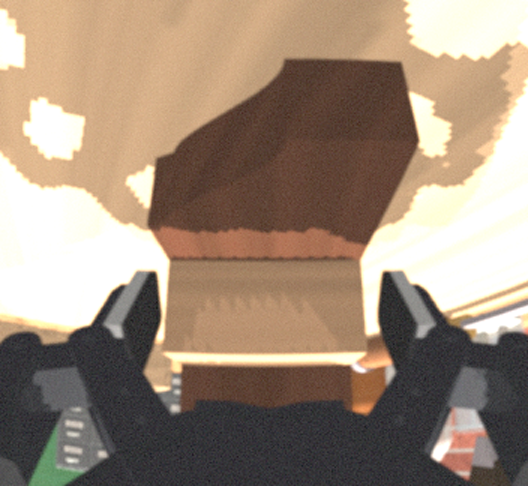

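The block sits between the pads (168–363; pads at 158 and 380), centred to about 1 mm. Closing now.

Call:
jog_arm --pt "0 0 0 0 -1 1 0.15" --pt "0 0 0 0 -1 1 0.3" --pt "0 0 0 0 -1 1 0.4" --pt "0 0 0 0 -1 1 0.5" --pt "0 0 0 0 -1 1 0.6" --pt "0 0 0 0 -1 1 0.6" --squeeze 50

```text
time: 2.42
eef_pos: [0.5397, 0.1684, 0.0288]
orientation: [0.489, 0.784, -0.202, 0.325]
ft_force: [-4.4, 3.6, 6.8]
width: 0.0576
gripper_force: 54.1
```

```bash
cat > roll.py <<'E'
from foot import *
import sys
# rolling about corner by given angles, from current pose: list of tool-frame rows; corner in the tool frame
s=ctrl.get_state(); R0=R.from_quat(s["orientation"])
c=R0.inv().apply(C-s["eef_pos"])*1000; ax=R0.inv().apply(footR(yaw).apply([1,0,0])); print("corner in tool",c.round(1),"axis",ax.round(3),"F",s["ft_force"].round(1),s["width"])
for a in map(float,sys.argv[1:]):
    q=R.from_rotvec(ax*np.radians(a)); print(a,np.degrees(q.as_rotvec()).round(1),(c-q.apply(c)).round(1))
E
python3 roll.py 5 10 15 20 25 30 35 40
```

```text
corner in tool [ 0.3  0.  23.4] axis [0.    1.    0.002] F [-4.4  3.6  6.8] 0.05761841077829998
5.0 [0. 5. 0.] [-2.   0.   0.1]
10.0 [ 0. 10.  0.] [-4.1  0.   0.4]
15.0 [ 0. 15.  0.] [-6.1 -0.   0.9]
20.0 [ 0. 20.  0.] [-8.  -0.   1.5]
25.0 [ 0.  25.   0.1] [-9.9 -0.   2.3]
30.0 [ 0.  30.   0.1] [-11.7  -0.    3.3]
35.0 [ 0.  35.   0.1] [-13.4  -0.    4.4]
40.0 [ 0.  40.   0.1] [-15.   -0.    5.7]
```

Call:
jog_arm --pt "0 4 0 -1.6 0 0.1 0.6" --pt "0 8 0 -3.2 0 0.2 0.6" --pt "0 12 0 -4.8 0 0.5 0.6" --pt "0 16 0 -6.4 0 0.9 0.6" --pt "0 20 0 -8 0 1.4 0.6" --pt "0 24 0 -9.5 0 2 0.6" --pt "0 28 0 -11 0 2.7 0.6" --pt "0 30 0 -11.7 0 3.1 0.6"

```text
time: 3.08
eef_pos: [0.545, 0.158, 0.0352]
orientation: [0.526, 0.841, -0.067, 0.11]
ft_force: [0.5, -0.3, -1.1]
width: 0.0575
gripper_force: 53.6
```

```bash
python3 roll.py 30
```

```text
corner in tool [ 1.4 -0.1 23.7] axis [0.001 1.    0.003] F [ 0.5 -0.3 -1.1] 0.05749837412739376
30.0 [ 0.  30.   0.1] [-11.6   0.    3.9]
```

Call:
jog_arm --pt "0 4 0 -1.6 0 0.3 0.6" --pt "0 8 0 -3.2 0 0.6 0.6" --pt "0 12 0 -4.8 0 0.9 0.6" --pt "0 16 0 -6.4 0 1.3 0.6" --pt "0 20 0 -7.9 0 1.9 0.6" --pt "0 24 0 -9.4 0 2.6 0.6" --pt "0 28 0 -10.9 0 3.4 0.6" --pt "0 30 0 -11.6 0 3.8 0.6"

```text
time: 3.75
eef_pos: [0.5504, 0.147, 0.0351]
orientation: [0.526, 0.84, 0.071, -0.112]
ft_force: [-2.8, -0.3, 16.1]
width: 0.0572
gripper_force: 55.6
```

```bash
python3 roll.py 20 25
```

```text
corner in tool [ 1.2 -0.2 24.2] axis [0.    1.    0.003] F [-2.8 -0.3 16.1] 0.05722946493178227
20.0 [ 0.  20.   0.1] [-8.2 -0.   1.9]
25.0 [ 0.  25.   0.1] [-10.1  -0.    2.8]
```

Call:
jog_arm --pt "0 3 0 -1.2 0 -0.3 0.6" --pt "0 6 0 -2.4 0 -0.1 0.6" --pt "0 9 0 -3.6 0 0.2 0.6" --pt "0 12 0 -4.8 0 0.5 0.6" --pt "0 15 0 -6 0 0.8 0.6" --pt "0 18 0 -7.2 0 1.2 0.6" --pt "0 21 0 -8.3 0 1.6 0.6" --pt "0 22 0 -8.7 0 1.7 0.6"

```text
time: 4.42
eef_pos: [0.5541, 0.1394, 0.0312]
orientation: [0.503, 0.803, 0.17, -0.27]
ft_force: [-0.0, -5.3, 19.4]
width: 0.0576
gripper_force: 56.0
```

```bash
python3 roll.py 6 8
python3 - <<'E'
from h import *
im=vision.get_image("side"); c=np.clip(im["frame"][130:205,200:290].astype(float)*1.6,0,255).astype(np.uint8)
cv2.imwrite("pics/s2.png",cv2.resize(c,None,fx=7,fy=7,interpolation=cv2.INTER_CUBIC))
E
```

```text
corner in tool [ 1.1 -0.2 24.9] axis [0.    1.    0.003] F [-0.  -5.3 19.4] 0.05761847364972154
6.0 [0. 6. 0.] [-2.6  0.   0.3]
8.0 [0. 8. 0.] [-3.5  0.   0.4]
```

View pics/s2.png

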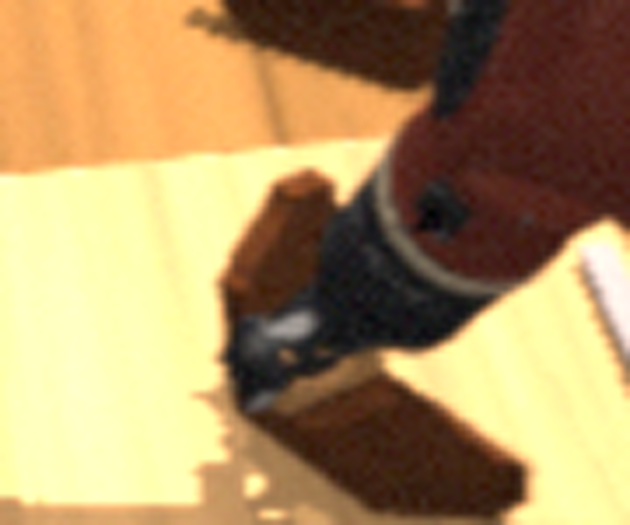

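The side view shows the long wing almost down and the short wing upright. I'll lower the last degrees slowly.

Call:
jog_arm --pt "0 1.5 0 -0.6 0 -0.5 0.6" --pt "0 3 0 -1.2 0 -0.4 0.6" --pt "0 4.5 0 -1.9 0 -0.3 0.6" --pt "0 5.5 0 -2.3 0 -0.2 0.6" --pt "0 6.5 0 -2.8 0 -0.2 0.6" --pt "0 6.5 0 -2.8 0 -0.2 0.6"

```text
time: 4.97
eef_pos: [0.5553, 0.1377, 0.0295]
orientation: [0.492, 0.787, 0.198, -0.314]
ft_force: [2.2, -3.4, 14.0]
width: 0.0574
gripper_force: 55.4
```

```bash
python3 roll.py 2;python3 -c "
from h import *
s=ctrl.get_state();print(s['moment'],s['joint_pos'],R.from_quat(s['orientation']).apply([0,0,1]))"
```

```text
corner in tool [ 1.  -0.5 25.1] axis [-0.     1.     0.003] F [ 2.2 -3.4 14. ] 0.057448840532508774
2.0 [-0.  2.  0.] [-0.9 -0.   0. ]
[0.6503424  0.68704523 0.08164496] [-0.20839449  0.91628013  0.09701014  1.27829762  0.57683575  0.74972473] [-0.29944768  0.62075746 -0.7245628 ]
```

Call:
jog_arm --pt "0 0.8 0 -0.4 0 0 0.6" --pt "0 1.6 0 -0.8 0 0 0.6" --pt "0 1.6 0 -0.8 0 0 0.6"

```text
time: 5.22
eef_pos: [0.5554, 0.1379, 0.0295]
orientation: [0.489, 0.783, 0.205, -0.325]
ft_force: [1.4, 0.3, 17.0]
width: 0.0576
gripper_force: 55.3
```

```bash
python3 roll.py;python3 -c "
from h import *
s=ctrl.get_state();print(s['moment'],R.from_quat(s['orientation']).apply([0,0,1]))
im=vision.get_image('side'); c=np.clip(im['frame'][130:205,200:290].astype(float)*1.6,0,255).astype(np.uint8)
cv2.imwrite('pics/s3.png',cv2.resize(c,None,fx=7,fy=7,interpolation=cv2.INTER_CUBIC))
"
```

```text
corner in tool [ 0.2 -0.7 25. ] axis [-0.001  1.     0.003] F [ 1.4  0.3 17. ] 0.057559307693241586
[ 1.01352509  0.63164151 -0.02757534] [-0.30833984  0.63886372 -0.704826  ]
```

Call:
jog_arm --pt "0 0 0 0 0 -0.7 0.6" --pt "0 0 0 0 0 -0.7 0.35" --pt "0 0 0 0 0 -0.7 0.15" --pt "0 0 0 0 0 -0.7 0" --pt "0 0 0 0 0 -0.7 0" --pt "0 0 0 0 0 -15 0" --pt "0 0 0 0 0 -45 0" --pt "0 0 0 0 0 -80 0"

```text
time: 5.93
eef_pos: [0.5778, 0.0872, 0.0839]
orientation: [0.488, 0.783, 0.203, -0.327]
ft_force: [1.1, 0.0, -0.5]
width: 0.0854
gripper_force: 0.0
```

Call:
jog_arm --pt "0 0 0 0 0 -40 0" --pt "0 0 0 0 0 -80 0" --pt "0 0 0 0 0 -120 0" --pt "0 0 0 0 0 -120 0"

```text
time: 6.27
eef_pos: [0.62, 0.0051, 0.1735]
orientation: [0.49, 0.784, 0.205, -0.32]
ft_force: [0.6, -0.3, 0.8]
width: 0.085
gripper_force: 0.0
```

Run:
```python
from h import *
import pickle
Rt0=toolrot(np.radians(20),0)
move([.551,-.352,.16],Rt0); print(ctrl.get_state()["joint_pos"])
ims={n:vision.get_image(n) for n in("scene","side")}; pickle.dump(ims,open("i2.pkl","wb"))
def t(n,x0,y0):
    return cv2.resize(np.clip(ims[n]['frame'][y0:y0+85,x0:x0+65].astype(float)*1.6,0,255).astype(np.uint8),None,fx=6,fy=6,interpolation=cv2.INTER_NEAREST)
cv2.imwrite("pics/f2.png",np.hstack([t("scene",265,185),t("side",205,130)]))
```

```text
turn [ -1.86 -44.63   5.69] shift [-215.7 -217.7 -196.3]
[-0.37059456  0.99727695  0.65368606  1.84986645  0.50370302  0.58125749]
```

View pics/f2.png

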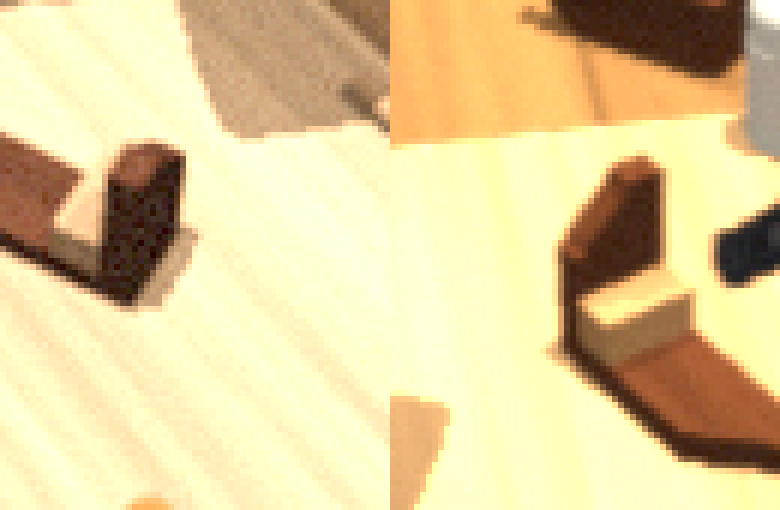

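The foot lies flat with its short wing upright: side corner at (234.2,188.3), block edges visible. Next I'll refit the lying pose and move above the weight.

```bash
cat > fit2.py <<'E'
from h import *
import pickle
from scipy.optimize import least_squares
i=pickle.load(open("i2.pkl","rb")); S,D=i["scene"],i["side"]
d=lambda x,y:(205+(x-390)/6-.5,130+y/6-.5)
obs=[(D,(-29,0,0),d(567,350)),(D,(-29,48,48),d(618,326)),(D,(29,48,48),d(691,290)),(D,(-29,0,116),d(680,460)),(D,(-29,20,116),d(680,432)),(D,(29,110,0),d(658,158)),(D,(-29,74,20),d(570,262)),
(S,(29,0,0),(265+133/6-.5,185+303/6-.5))]
W=lambda q,p:np.array([q[0],q[1],.012])+footR(q[2],np.pi/2).apply(np.array(p)/1000)
r=least_squares(lambda q:np.concatenate([proj(c,W(q,p))[0]-u for c,p,u in obs]),[.547,.154,.45],loss="soft_l1")
print(r.x,np.degrees(r.x[2]),r.fun.reshape(-1,2).round(1).tolist()); print("press",W(r.x,(0,20,83)),W([.547,.1537,.4538],(0,20,83)))
E
python3 fit2.py
python3 - <<'E'
from h import *
move([.53,-.34,.17],toolrot(np.radians(60),0))
E
```

```text
[0.5503665  0.15454411 0.43417052] 24.876138122468692 [[-0.9, 0.2], [-1.8, 0.1], [0.9, -0.1], [0.1, 0.7], [0.1, 0.6], [-2.1, -0.7], [1.2, -0.0], [-0.6, 2.7]]
press [0.58528111 0.07924491 0.032     ] [0.58338588 0.07910062 0.032     ]
turn [ 13.48 -43.56 -32.22] shift [-193.8 -231.1 -195.9]
```

Call:
jog_arm --pt "13.5 -43.6 -32.2 -194 -231 -196 0.3" --pt "13.5 -43.6 -32.2 -194 -231 -196 0.3" --pt "13.5 -43.6 -32.2 -194 -231 -196 0.3" --pt "13.5 -43.6 -32.2 -194 -231 -196 0.3" --pt "13.5 -43.6 -32.2 -194 -231 -196 0.3" --pt "13.5 -43.6 -32.2 -194 -231 -196 0.3" --pt "13.5 -43.6 -32.2 -194 -231 -196 0.3" --pt "13.5 -43.6 -32.2 -194 -231 -196 0.3"

```text
time: 7.03
eef_pos: [0.5348, -0.3128, 0.1689]
orientation: [0.255, 0.967, -0.002, 0.0]
ft_force: [0.4, 0.2, -0.6]
width: 0.0601
gripper_force: 0.0
```

Run:
```python
from h import *
move([.551,-.352,.14],toolrot(np.radians(60),0))
print(ctrl.get_state()["width"],ctrl.get_state()["joint_pos"])
```

```text
turn [-0.18  0.06  0.4 ] shift [-33.4 -26.   29. ]
0.06008850524929295 [-0.64556234  0.50684769  0.00966401  1.07224432 -0.00305737 -0.12897318]
```

Call:
jog_arm --pt "0 0 0 -33.4 -26 29 0.3" --pt "0 0 0 -33.4 -26 29 0.3" --pt "0 0 0 -33.4 -26 29 0.3" --pt "0 0 0 -33.4 -26 29 0.3" --pt "0 0 0 -33.4 -26 29 0.3"

```text
time: 7.45
eef_pos: [0.5522, -0.3508, 0.14]
orientation: [0.258, 0.966, 0.0, -0.002]
ft_force: [-0.6, -1.0, 0.5]
width: 0.06
gripper_force: 0.0
```

Run:
```python
from h import *
import pickle
im=vision.get_image("wrist"); pickle.dump(im,open("w3.pkl","wb")); s=ctrl.get_state(); print(s["eef_pos"])
c=np.clip(im["frame"].astype(float)*1.7,0,255).astype(np.uint8); c=cv2.resize(c,(800,600),interpolation=cv2.INTER_CUBIC)
t=np.linspace(0,2*np.pi,40)
for r,z,col in((.012,.074,(0,0,255)),(.025,.038,(0,255,0)),(.025,.007,(255,0,0))):
    p=fproj(im,np.c_[.551+r*np.cos(t),-.352+r*np.sin(t),0*t+z]); cv2.polylines(c,[((p+.5)*1.5625).astype(int).reshape(-1,1,2)],True,col,1)
cv2.imwrite("pics/w3.png",c)
```

```text
[ 0.55247672 -0.35101309  0.14041061]
```

View pics/w3.png

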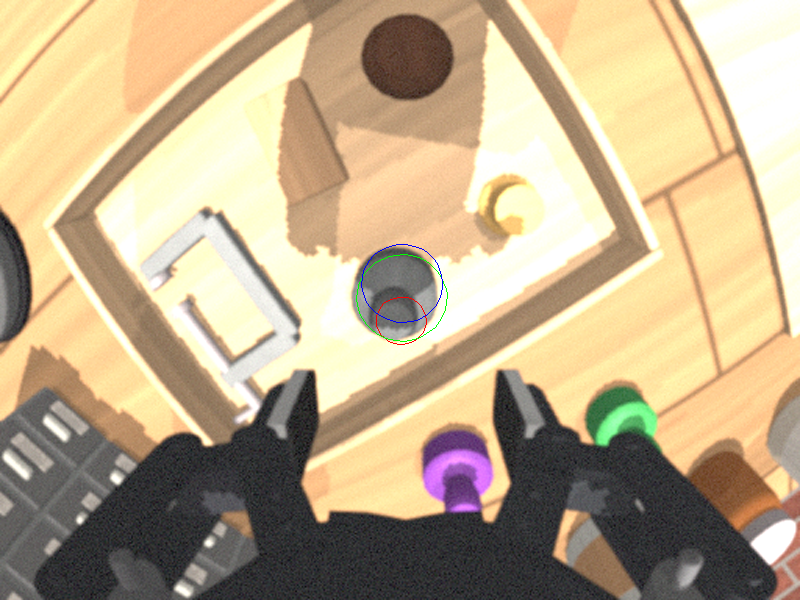

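The weight's knob shows at about (394,313) against a predicted (401,320), so it is about 2.5 mm left and up. Descending with that correction.

Run:
```python
from h import *
move([.5476,-.353,.0445],toolrot(np.radians(60),0))
```

```text
turn [-0.02 -0.16  0.17] shift [ 3.  -4.1 95.9]
```

Call:
jog_arm --pt "0 -0.1 0 3 -4 25 0.35" --pt "0 -0.1 0 3 -4 50 0.35" --pt "0 -0.1 0 3 -4 75 0.35" --pt "0 -0.1 0 3 -4 90 0.35" --pt "0 -0.1 0 3 -4 96 0.4" --pt "0 -0.1 0 3 -4 96 0.5" --pt "0 -0.1 0 3 -4 96 0.6" --pt "0 -0.1 0 3 -4 96 0.7" --squeeze 60

```text
time: 8.17
eef_pos: [0.5483, -0.3548, 0.0461]
orientation: [0.258, 0.966, -0.001, 0.001]
ft_force: [-0.7, 0.1, 0.9]
width: 0.026
gripper_force: 0.0
```

Call:
jog_arm --pt "0 0 0 0 0 0 0.8" --pt "0 0 0 0 0 0 0.9" --pt "0 0 0 0 0 0 0.9" --pt "0 0 0 0 0 0 0.9"

```text
time: 8.5
eef_pos: [0.5482, -0.3552, 0.0462]
orientation: [0.258, 0.966, -0.001, 0.001]
ft_force: [-1.9, 0.2, 7.6]
width: 0.0223
gripper_force: 58.6
```

Call:
jog_arm --pt "0 0 0 0 0 -2 0.9" --pt "0 0 0 0 0 -5 0.9" --pt "0 0 0 0 0 -9 0.9" --pt "0 0 0 0 0 -14 0.9" --pt "0 0 0 0 0 -20 0.9" --pt "0 0 0 0 0 -20 0.9" --pt "0 0 0 0 0 -20 0.9" --squeeze 80

```text
time: 9.08
eef_pos: [0.5476, -0.3547, 0.0651]
orientation: [0.258, 0.966, -0.001, 0.0]
ft_force: [-0.4, 0.3, -4.5]
width: 0.0218
gripper_force: 78.5
```

Run:
```python
from h import *
im=vision.get_image("wrist"); s=ctrl.get_state(); print(s["eef_pos"],s["ft_force"],s["width"],s["moment"])
c=np.clip(im["frame"].astype(float)*1.9,0,255).astype(np.uint8); cv2.imwrite("pics/w4.png",c[100:300,150:370])
# knob column profile near pads
g=cv2.cvtColor(im["frame"],cv2.COLOR_BGR2GRAY)
for v in range(130,260,10): print(v,g[v,215:305:5])
print(fproj(im,[s["eef_pos"]]))
```

```text
[ 0.54737879 -0.35453038  0.06470009] [-0.40843213 -0.81000467 -5.01646295] 0.021761861670801214 [ 0.024662   -0.02652317  0.00186617]
130 [128 139 139 143 141 145 139 139 136 138 136 134 134 132 135 132 134 133]
140 [137 141 141 143 137 139 136 135 133 135 134 132 132 132 127 129 131 128]
150 [134 137 136 138 137 135 131 132 130 130 129 129 126 127 123 130 124 126]
160 [132 136 133 136 129 129 126 129 127 127 124 126 132 125 127 128 132 131]
170 [131 132 131 130 127 130 126 122 123 123 129 127 128 133 134 136 131 129]
180 [126 123 126 125 124 121 128 126 137 134 130 136 136 132 127 132 128 125]
190 [124 117 123 132 114 101  60  48  52  51  44  49 108 130 129 126 130 133]
200 [204 134 106  70  40  48  48  51  62  61  53  53  48  53  53 133 203 186]
210 [204 189  61  56  65  70  74  75  74  79  77  76  73  69  64  46 180 201]
220 [190 151  64  70  68  74  69  73  75  76  75  71  68  69  65  67  65 205]
230 [191  67  51  57  55  68  73  71  69  70  70  69  56  56  60  72  68 114]
240 [174  50  90  89  35  52  50  45  51  48  46  45  55  37  73  91  79  96]
250 [37 47 92 92 29 51 46 49 57 50 51 52 52 38 26 90 88 40]
[[258.27103354 246.21728887]]
```

Lifted: Fz is -5 N, the moment is near zero, and the base is centred between the fingers. Raising and transferring.

Call:
jog_arm --pt "0 0 0 0 0 -20 0.9" --pt "0 0 0 0 0 -45 0.9" --pt "0 0 0 0 0 -70 0.9" --pt "0 0 0 0 0 -95 0.9" --pt "0 0 0 0 0 -105 0.9" --pt "0 0 0 0 0 -105 0.9"

```text
time: 9.63
eef_pos: [0.5486, -0.3553, 0.172]
orientation: [0.258, 0.966, -0.001, 0.002]
ft_force: [0.7, -0.5, -5.0]
width: 0.0216
gripper_force: 79.2
```

Run:
```python
from h import *
move([.5845,.0792,.17],toolrot(np.radians(26),0))
```

```text
turn [-1.000e-02  2.600e-01  3.408e+01] shift [185.6 394.6   0.6]
```

Call:
jog_arm --pt "0 0 4 8 17 0 0.9" --pt "0 0 8 19 40 0 0.9" --pt "0 0 12 32 68 0 0.9" --pt "0 0 16 45 96 0 0.9" --pt "0 0 20 58 124 0 0.9" --pt "0 0 24 71 152 0 0.9" --pt "0 0 28 82 175 0 0.9" --pt "0 0 34 93 198 0 0.9"

```text
time: 10.3
eef_pos: [0.5645, -0.1345, 0.1673]
orientation: [0.53, 0.848, -0.001, -0.001]
ft_force: [-0.2, 1.3, -4.0]
width: 0.0221
gripper_force: 79.2
```

Run:
```python
from h import *
move([.5845,.0792,.17],toolrot(np.radians(26),0))
```

```text
turn [-0.15 -0.1  -0.07] shift [183.4 111.5  -2.6]
```

Call:
jog_arm --pt "0 0 0 26 16 -1 0.9" --pt "0 0 0 54 33 -2 0.9" --pt "0 0 0 82 50 -2 0.9" --pt "0 0 0 110 67 -2 0.9" --pt "0 0 0 138 84 -2 0.9" --pt "0 0 0 162 98 -2 0.9" --pt "0 0 0 178 108 -2 0.9" --pt "0 0 0 183 111 -2 0.9"

```text
time: 10.97
eef_pos: [0.5837, 0.0799, 0.1692]
orientation: [0.528, 0.849, -0.001, -0.001]
ft_force: [-0.5, -0.0, -4.2]
width: 0.0218
gripper_force: 79.3
```

Run:
```python
from h import *
move([.5845,.0792,.10],toolrot(np.radians(26),0))
```

```text
turn [-0.16 -0.1   0.25] shift [-1.1  0.6 69.2]
```

Call:
jog_arm --pt "0 0 0 -1 0.5 15 0.9" --pt "0 0 0 -1 0.5 35 0.9" --pt "0 0 0 -1 0.5 55 0.9" --pt "0 0 0 -1 0.5 70 0.9" --pt "0 0 0 -1 0.5 84 0.9" --pt "0 0 0 -1 0.5 84 0.9" --pt "0 0 0 -1 0.5 84 0.9"

```text
time: 11.55
eef_pos: [0.5842, 0.0756, 0.0857]
orientation: [0.53, 0.848, -0.001, -0.001]
ft_force: [0.0, -0.6, -4.2]
width: 0.0219
gripper_force: 79.3
```

Run:
```python
from h import *
import pickle
s=ctrl.get_state(); print(s["eef_pos"],s["ft_force"])
w=vision.get_image("wrist"); d=vision.get_image("side"); pickle.dump((w,d),open("i3.pkl","wb"))
x,y=s["eef_pos"][:2]; t=np.linspace(0,2*np.pi,60)
def crop(im,pf,x0,y0,n,m,k):
    c=np.clip(im["frame"][y0:y0+m,x0:x0+n].astype(float)*1.9,0,255).astype(np.uint8); c=cv2.resize(c,None,fx=k,fy=k,interpolation=cv2.INTER_NEAREST)
    def L(P,col): cv2.polylines(c,[((pf(im,P)+.5-[x0,y0])*k).astype(int).reshape(-1,1,2)],True,col,1)
    L(np.c_[.5845+.025*np.cos(t),.0792+.025*np.sin(t),0*t+.032],(0,0,255))
    u=s["eef_pos"][2]-.0392
    L(np.c_[x+.025*np.cos(t),y+.025*np.sin(t),0*t+u],(0,255,0)); L(np.c_[x+.025*np.cos(t),y+.025*np.sin(t),0*t+u+.031],(0,255,0))
    L([np.array([.547,.1537,.012])+footR(.4538,np.pi/2).apply(np.array(p)/1000) for p in((-29,20,48),(29,20,48),(29,20,155),(0,20,155),(-29,20,116))],(255,0,255))
    return c
a=crop(w,fproj,156,100,200,150,3.0); b=crop(d,proj,215,145,60,75,6); print(a.shape,b.shape)
a=cv2.resize(a,None,fx=.73,fy=.73); a=np.vstack([a,np.zeros((max(0,b.shape[0]-a.shape[0]),a.shape[1],3),np.uint8)])
cv2.imwrite("pics/p.png",np.hstack([a,b]))
```

```text
[0.58423832 0.07557986 0.08574847] [ 0.03504625 -0.58966289 -4.23760859]
(450, 600, 3) (450, 360, 3)
```

View pics/p.png

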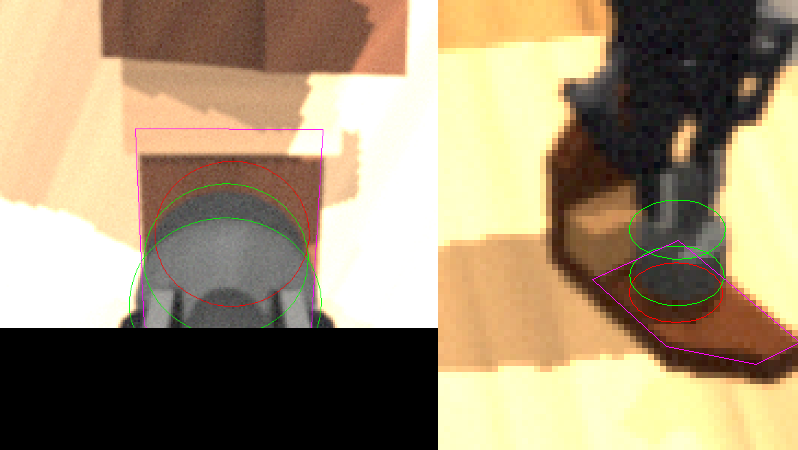

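Run:
```python
from h import *
import pickle
from scipy.optimize import least_squares
w,d=pickle.load(open("i3.pkl","rb"))
W=lambda p:np.array([.547,.1537,.012])+footR(.4538,np.pi/2).apply(np.array(p)/1000)
P=[W(p) for p in((-29,48,48),(29,48,48),(29,110,20),(-29,74,20),(-29,20,100),(29,20,100))]
print(((fproj(w,P)+.5-[156,100])*2.19).round(0).tolist())
# weight base: extreme rows/cols of discs, free x,y,underside z
t=np.linspace(0,2*np.pi,200); ring=lambda q,z:np.c_[q[0]+.025*np.cos(t),q[1]+.025*np.sin(t),0*t+q[2]+z]
def f(q):
    a=(fproj(w,ring(q,0))+.5-[156,100])*2.19; b=(proj(d,ring(q,0))+.5-[215,145])*6; b[:,0]+=438
    return np.r_[a[:,1].min()-192,(b[:,1].max()-292),.3*(b[:,0].min()-634),.3*(b[:,0].max()-722)]
r=least_squares(f,[.584,.0756,.0465],x_scale=.01,diff_step=1e-3); print(r.x,r.fun)
for c in [(.584,.0756,.0465),(.584,.0756,.0545)]: print(c,f(c))
```

```text
[[121.0, 149.0], [337.0, 149.0], [402.0, 69.0], [98.0, 52.0], [142.0, 283.0], [315.0, 283.0]]
[0.58484383 0.07597973 0.05529293] [-0.00926053  0.00466606 -0.98581286  1.02070316]
(0.584, 0.0756, 0.0465) [-8.69131313 13.64487223 -1.37784782  0.49763222]
(0.584, 0.0756, 0.0545) [-0.92418229  1.82209696 -1.41986691  0.58484558]
```

Cameras put the weight's underside at about 0.055 (31 mm below the TCP) and confirm the foot to 1–2 mm. I'll shift about 2.5 mm and descend slowly, watching the force.

Call:
jog_arm --pt "0 0 0 2.2 1 3 0.9" --pt "0 0 0 2.2 1 6 0.9" --pt "0 0 0 2.2 1 9 0.9" --pt "0 0 0 2.2 1 12 0.9" --pt "0 0 0 2.2 1 13.5 0.9" --pt "0 0 0 2.2 1 13.5 0.9"

```text
time: 12.15
eef_pos: [0.5852, 0.0784, 0.0733]
orientation: [0.529, 0.848, -0.001, -0.0]
ft_force: [-0.1, -0.4, -4.5]
width: 0.022
gripper_force: 79.3
```

Call:
jog_arm --pt "0 0 0 0 0 1 0.9" --pt "0 0 0 0 0 2 0.9" --pt "0 0 0 0 0 2 0.9"

```text
time: 12.4
eef_pos: [0.5855, 0.0784, 0.0717]
orientation: [0.529, 0.848, -0.0, -0.0]
ft_force: [-0.2, 0.4, -4.6]
width: 0.0217
gripper_force: 79.3
```

Call:
jog_arm --pt "0 0 0 0 0 1 0.9" --pt "0 0 0 0 0 2 0.9" --pt "0 0 0 0 0 2 0.9"

```text
time: 12.65
eef_pos: [0.5856, 0.0784, 0.0713]
orientation: [0.529, 0.848, -0.0, 0.0]
ft_force: [-5.8, 0.0, 11.4]
width: 0.0218
gripper_force: 81.6
```

Run:
```python
from h import *
s=ctrl.get_state(); print(s["ft_force"],s["moment"],s["eef_pos"])
d=vision.get_image("side"); g=cv2.cvtColor(d["frame"],cv2.COLOR_BGR2GRAY)
for v in range(176,206): print(v,g[v,244:268:1])
x,y=s["eef_pos"][:2]; print(proj(d,[[x,y,.032],[x,y-.025,.032],[x,y-.025,.063]]))
```

```text
[-5.83345154  0.03212668 11.44363729] [-0.07327527  1.24820193 -0.05562426] [0.5856456 0.0784262 0.0712753]
176 [ 29  23  17  16  10  16  13  11  16  26  45  43  33  34  26  19  28  45
  64 129 159 159 155 155]
177 [ 56  48  31  18  14  14  17  19  33  51  46  37  33  33  33  22  31  45
  66 127 159 159 156 155]
178 [ 63  62  53  36  20  12  18  23  48  56  43  36  33  33  29  24  29  48
  70 128 156 159 157 156]
179 [ 65  65  63  51  28  13  16  24  48  58  42  31  32  31  31  21  31  56
  99 138 157 161 159 156]
180 [ 82  82  79  58  28  13  13  28  53  57  46  33  34  30  25  24  41  61
 102 141 155 159 158 156]
181 [ 84  82  79  60  28   7  12  27  48  57  44  29  31  31  25  23  46  81
 126 148 154 159 159 156]
182 [ 76  70  61  48  31  19  16  27  50  58  43  31  31  28  28  26  54 102
 136 149 154 156 160 160]
183 [ 61  53  55  51  33  17  18  28  48  57  43  29  28  27  30  32  70 118
 140 149 153 155 159 160]
184 [ 52  53  52  53  41  28  20  28  51  58  41  29  28  27  30  36  60  87
 124 145 150 153 157 159]
185 [ 54  53  55  48  48  44  36  37  53  58  44  26  27  26  33 
[... 1310 characters left out ...]
9 48 47 44 45 47 48 50 49 50 49 53 51 50 48]
200 [96 94 69 41 27 25 29 36 45 52 49 50 47 45 47 48 46 49 50 49 51 48 49 51]
201 [99 97 92 68 40 22 24 24 32 43 43 49 46 47 46 48 48 46 48 49 48 49 51 50]
202 [100  99  96  92  72  42  21  19  22  28  33  31  36  42  41  42  44  47
  46  46  49  49  46  50]
203 [111 111 110 108  99  82  50  25  21  22  21  26  21  22  30  28  26  29
  32  30  34  33  38  40]
204 [166 166 164 163 160 151 112  60  29  24  25  26  22  15  20  22  23  20
  21  20  21  24  22  20]
205 [172 173 174 171 167 163 154 113  59  29  21  23  19  19  23  22  19  22
  19  21  19  21  24  22]
[[254.58085462 193.29747076]
 [256.01070397 198.25659132]
 [256.09209148 190.65365048]]
```

The weight's base ends at side row ~197.7 (predicted 198.3), so it is standing on the wing. I'll relieve the press slightly, then release.

Call:
jog_arm --pt "0 0 0 0 0 -0.7 0.9" --pt "0 0 0 0 0 -1.2 0.9" --pt "0 0 0 0 0 -1.2 0.9"

```text
time: 12.95
eef_pos: [0.5856, 0.0784, 0.0713]
orientation: [0.529, 0.848, -0.0, 0.0]
ft_force: [-3.5, -0.2, 3.6]
width: 0.0215
gripper_force: 80.1
```

Run:
```python
from h import *
s=ctrl.get_state(); print(s["ft_force"],s["moment"],s["eef_pos"])
```

```text
[-3.54756013 -0.24642156  3.63140056] [-0.0591994   0.62259116  0.00309787] [0.58559327 0.07842329 0.07132116]
```

Call:
jog_arm --pt "0 0 0 0 0 -0.3 0.9" --pt "0 0 0 0 0 -0.3 0.9" --pt "0 0 0 0 0 -0.3 0.7" --pt "0 0 0 0 0 -0.3 0.6" --pt "0 0 0 0 0 -0.3 0.5" --pt "0 0 0 0 0 -0.3 0.4" --pt "0 0 0 0 0 -0.3 0.4" --pt "0 0 0 0 0 -0.3 0.4" --squeeze 20

```text
time: 13.62
eef_pos: [0.5856, 0.0785, 0.0713]
orientation: [0.529, 0.848, -0.0, -0.0]
ft_force: [-0.7, -0.1, -0.0]
width: 0.0511
gripper_force: 0.0
```

Call:
jog_arm --pt "0 0 0 0 0 -6 0.35" --pt "0 0 0 0 0 -16 0.35" --pt "0 0 0 0 0 -32 0.35" --pt "0 0 0 0 0 -55 0.35" --pt "0 0 0 0 0 -80 0.35" --pt "0 0 0 0 0 -105 0.35" --pt "0 0 0 0 0 -120 0.35" --pt "0 0 0 0 0 -120 0.35"

```text
time: 14.28
eef_pos: [0.5878, 0.0786, 0.196]
orientation: [0.529, 0.848, 0.001, 0.003]
ft_force: [0.5, -0.9, -0.0]
width: 0.0557
gripper_force: 0.0
```

Run:
```python
from h import *
t=np.linspace(0,2*np.pi,60)
W=lambda p:np.array([.548,.153,.012])+footR(.449,np.pi/2).apply(np.array(p)/1000)
c=np.array([.5856,.0784])
for n,pf in(("wrist",fproj),("side",proj),("scene",proj)):
    im=vision.get_image(n); g=cv2.cvtColor(im["frame"],cv2.COLOR_BGR2GRAY).astype(int)
    sat=im["frame"][...,2].astype(int)-im["frame"][...,0]   # wood is red, iron is grey
    m=((sat<14)&(g<110)).astype(np.uint8)
    p0=pf(im,[[*c,.05]])[0]
    sil=np.zeros(g.shape,np.uint8)
    for r,z in((.025,(.032,.063)),(.012,(.068,.099))):
        P=np.vstack([pf(im,np.c_[c[0]+r*np.cos(t),c[1]+r*np.sin(t),0*t+k]) for k in z]); cv2.fillConvexPoly(sil,cv2.convexHull(P.round().astype(int).reshape(-1,1,2)),1)
    k,lab,st,ce=cv2.connectedComponentsWithStats(m)
    l=np.bincount(lab[(sil>0)&(m>0)],minlength=k).argmax()
    ys,xs=np.nonzero(sil); print(n,"pred box",xs.min(),xs.max(),ys.min(),ys.max(),"cen",xs.mean().round(1),ys.mean().round(1),"| seen",st[l],ce[l].round(1))
s=ctrl.get_state(); print(s["eef_pos"],s["width"],s["ft_force"])
```

```text
wrist pred box 230 282 150 205 cen 256.0 177.7 | seen [ 232  152   49   53 2048] [255.9 178.2]
side pred box 247 263 174 198 cen 254.8 187.3 | seen [248 176  15  22 227] [254.7 188.2]
scene pred box 261 276 201 223 cen 268.5 212.6 | seen [261 202  15  20 206] [267.6 212.7]
[0.58539874 0.07854394 0.19125208] 0.05563306750270232 [-0.41497756  0.52709879  0.43320582]
```

All three cameras see the weight upright at the intended spot to within 1 px. Handing in.

```bash
python3 -c "
from bench import ctrl
print(ctrl.job_done())"
```

```text
the job is handed in; nothing more can be done
None
```

The foot was rolled over its corner and lies flat, patch side down. The iron weight stands upright on the long wing within about 2 mm of the press point by the cameras, and I handed the job in at about 14 s of robot time; no verdict came back.

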